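# Index the slide-staining carousel and lock it

## Task

Push the carousel of the slide stainer round by one of its arms with a fingertip, until the orange rack hangs centred over the blue dish (within a centimetre). Then push the red lock lever from the end where it stands right across to its other stop, leaving the rack over the dish. Only push, gently and without spinning the carousel or squeezing anything, and leave the jar, slide box and mould tray where they stand.

Things in the scene. Friction and masses are not known exactly. Their poses are not given: they have to be found in the camera images.
- stainer: Rotary staining station: fixed light blue disc with a cream edge, 360 mm across, 12 mm high, with a hub column in its middle; its origin is on the table surface on the carousel's vertical axis. Its own -y axis points to the pedestal of the lock lever. It cannot be moved. Nothing of it is higher than 130 mm above the table.
- hub (a point): Point on the carousel's vertical axis, 121 mm above the table (the level of the arms' upper faces). Hub: dark disc of 26 mm radius, 102 to 124 mm high, with a 24 mm wide steel cap up to 130 mm.
- orange_rack (a point): Point on the upper face of the arm that bears the orange rack, straight above the rack's middle, 120 mm from the axis, 121 mm above the table. Under the end of each arm hangs a slide rack (36 mm along the arm, 80 mm across it, 71 to 105 mm above the table), one orange, two white. A 30 mm square cap of the rack's colour, 3 mm thick, lies on the arm above each.
- orange_arm (a point): Point on the upper face of the same arm, 66 mm from the axis: a good place to push. The carousel has three dark steel arms 120 degrees apart, each a bar 14 mm wide and 16 mm high (105 to 121 mm above the table) that runs 136 mm out from the axis, bare from 26 to 102 mm from the axis.
- carousel (a joint): Turn of the carousel about its vertical axis, rad, growing anticlockwise seen from above; at 0 the orange arm points along the stainer's +y axis. Turns either way through more than a full turn; stiff enough (about 0.15 N m of friction, plus drag of 0.25 N m per rad/s) to stay where it is left. Even when the lever is locked the carousel can still be pushed.
- dish_blue: Blue round open dish, 104 mm across the rim, 48 mm high, fixed on the disc 120 mm from the axis, its rim 60 mm above the table; origin at the centre of its underside.
- dish_green: Green dish of the same size, fixed on the disc, 120 degrees from the others. Which dish stands at which of the three places varies.
- dish_grey: Grey dish of the same size, fixed on the disc at the third place.
- lock_lever (a joint): Turn of the red lock lever about its vertical pivot, rad, growing anticlockwise seen from above: 0 = fully open, 1.2 = locked, at its stop. It starts near the open end, and stays where it is left (0.08 N m of friction). At 0 it points 34 degrees clockwise (seen from above) of the stainer's -y direction, at 1.2 about 35 degrees anticlockwise of it.
- lever_pivot (a point): Point on the lever's vertical pivot axis, 205 mm from the carousel axis in the stainer's -y direction, 98 mm above the table. A black boss of 17 mm radius surrounds it, up to 104 mm high.
- lever_tip (a point): Centre of the red ball (20 mm) at the lever's end, 80 mm from the pivot, 98 mm above the table. The lever is a horizontal round red rod 12 mm thick at the same height, with free space of 86 mm below it.
- jar: Loose amber glass specimen jar with a white cap, 56 mm across, 75 mm high, origin at the centre of its underside. Leave alone.
- slide_box: Loose cardboard slide box with a blue band, 35 x 85 x 30 mm, origin at the centre of its underside. Leave alone.
- mould_tray: Loose open steel mould tray with two dividers, 60 x 90 x 28 mm, origin at the centre of its underside. Leave alone.

How it is judged:
By the outcome, as a careful person would: the job done as asked, in the order asked, and still so for the second after the job is handed in, with the robot touching nothing.
It also fails if it takes over 64 s, if anything falls off the work surface, if the arm or the gripper's body presses on something with over 40 N, if the wrist force passes 120 N, or if a joint passes its speed limit or range.

## Robot

A 7-joint arm with a two-finger parallel gripper is mounted at the origin on the work surface. World frame = base frame: x ahead of the robot, y to its left, z up, the work surface at z = 0. Lengths are in mm, angles in rad, forces in N, time in s.
With the tool pointing down it reaches from about 425 to 875 mm from the base axis. Payload 8.4 kg.
Tool frame: the origin (TCP) lies between the finger pads; the fingertips stand env.tcp_to_tips ahead of it and the grasp point (between the pads) lies 11 mm behind it (env.tcp_to_tips is the distance from the TCP to the fingertips, in mm); z points along the fingers, y is the line along which they close (so a half turn about z gives the same grasp; the last joint's range is limited). The gripper opens to 85 mm and grips with 20 to 120 N. Pads are 22 mm wide; open, the fingers measure 114 mm over their backs; the gripper's body (76 mm by 85 mm) begins 54 mm behind the grasp point. The pads swing forward as they close: fully open they stand 13 mm farther back than shut.
Start: joints at [1.077, 0.333, 0.04, 1.465, -0.013, 1.343, -0.059], TCP at [249.981, -599.978, 239.308] pointing down, gripper open.
Joint ranges: [-2.58, 2.58], [-0.38, 2.09], [-1.3, 1.39], [0.25, 2.4], [-1.5, 4.64], [0.08, 2.09], [-2.65, 2.65]. Speed limits (rad/s): [2.22, 2.22, 2.79, 2.79, 3.14, 3.14, 3.14].

## Interface

Orientations are given as a rotation vector (axis times angle).
In Python, from rig import env gives the robot as it stands.
- The arm moves only by the tool play_rows, never from a script. Its argument "rows" is text: rows parted by semicolons, each of 7 numbers parted by spaces: the shift along the tool's x, y, z as a fraction of full scale, then the turn, a rotation vector about the tool's x, y, z as a fraction of full scale, then the opening, from 0 (shut) to 1 (fully open). In form: dx dy dz ax ay az hand; .... A call has 1 to 20 rows; each row is the pose to reach, as a shift and turn from the pose commanded when the call began, along the tool's axes at that moment; what a row does not reach only later rows make up. Full scale, the value 1, is 0.6 m for a shift and 90 degrees for a turn. A row lasts 1/10 s, in which the tool goes at most 50 mm and 8.59 degrees, less where a joint would pass 70% of its speed; a pose out of reach is approached as far as the arm can. A call with a number of a shift or a turn outside -1 to 1 is refused whole. A call with a gripper value outside its range is refused whole. The fingers move at their own pace and stop on an object; the grip force is fixed at half the most. Time passes only in rows, so rows that repeat a pose let the fingers close. It gives the time, the measured TCP pose, the force, the opening and the grip force at its end, in the units of the state.
- env.state(): the state, without advancing time (a new reading comes with each control period).
- env.capture(name): name is "scene" or "side" or "wrist"; returns a dict with "img" (480x640x3 uint8, red, green, blue), "fx", "fy", "cx", "cy" (pixels), "pose" (4x4, takes a point from camera to world coordinates). Camera axes: x right, y down, z forward; pixel columns grow to the right and rows downward; lengths in mm; the calibration is good to about 2 mm. A picture is of the moment at which its call begins. There is no depth.
- env.hand_in(): hands the job in; it is judged then, once.
The state is a dict: "clock": time; "joint_positions": joint angles; "qd": joint speeds; "joint_efforts": joint torques, N m; "eef_pos": TCP position; "ee_rot": TCP orientation; "force": force on the tool from outside, world axes, zero at the start; "moment": the same for the moment, N m; "grip_width": finger opening in mm; "finger_force": force on a finger pad.
Only numpy, scipy, OpenCV 4.12 (cv2) and the standard library are available. Lean on these libraries where they do the work, as an engineer would, in place of code of your own. Each camera call takes 0.05 s, during which the arm holds its last target. There are 200 camera calls.

## Working session

There is one attempt and no reset: what is moved stays moved. The work goes in short steps, Python scripts to look and compute and a tool call to move; the robot and the scene stay as the last step left them, time stands still between calls to the robot, and variables do not carry over. Pictures are saved under pics/ and viewed, at most 10 in all, crops included, and the job is handed in when it is done.

Besides the shell and the picture viewer there is one more tool, called by a JSON object that holds its "method" and its "body". play_rows: Moves the arm, as the interface text tells. Its arguments: {"type":"object","properties":{"rows":{"type":"string"}},"required":["rows"]}

```bash
mkdir -p pics
python3 - <<'E'
from rig import env
import cv2,numpy as np
print(env.tcp_to_tips, env.state())
for n in ("scene","side"):
    c=env.capture(n); cv2.imwrite(f"pics/{n}0.png",c["img"][:,:,::-1]); print(n,c["fx"],c["cx"],c["cy"],np.round(c["pose"],3).tolist())
E
```

```text
8.0 {'clock': 0.0, 'joint_positions': array([ 1.07677974,  0.33392476,  0.03990018,  1.46627541, -0.01341928,
        1.34328699, -0.05847992]), 'qd': array([ 7.97937402e-04, -1.18329886e-04,  2.85012106e-05,  3.77830261e-04,
        1.22147762e-03, -5.30324400e-04, -1.04778908e-03]), 'joint_efforts': array([-2.93194717e-04, -6.58552623e+01,  1.36482943e+00, -4.05565953e+01,
        1.65018160e-02,  1.24706820e-02, -1.40266252e-04]), 'eef_pos': array([ 249.81123084, -599.60108074,  238.41062515]), 'ee_rot': array([-3.07904223e+00, -6.15806793e-01,  6.55764473e-04]), 'force': array([ 0.20118432, -0.07567292, -0.02385805]), 'moment': array([ 0.01314652, -0.0152088 , -0.01833711]), 'finger_force': 0.0, 'grip_width': 85.2176268040141}
scene 624.9926246534284 319.9587500178643 243.56442907258818 [[-0.756, 0.543, -0.365, 1039.558], [0.654, 0.631, -0.417, 537.561], [0.004, -0.554, -0.832, 1164.772], [0.0, 0.0, 0.0, 1.0]]
side 612.4763839581593 316.4736941166611 238.95826491788287 [[-0.853, -0.266, 0.45, -164.192], [-0.522, 0.412, -0.747, 1187.022], [0.013, -0.872, -0.49, 868.91], [0.0, 0.0, 0.0, 1.0]]
```

View pics/scene0.png

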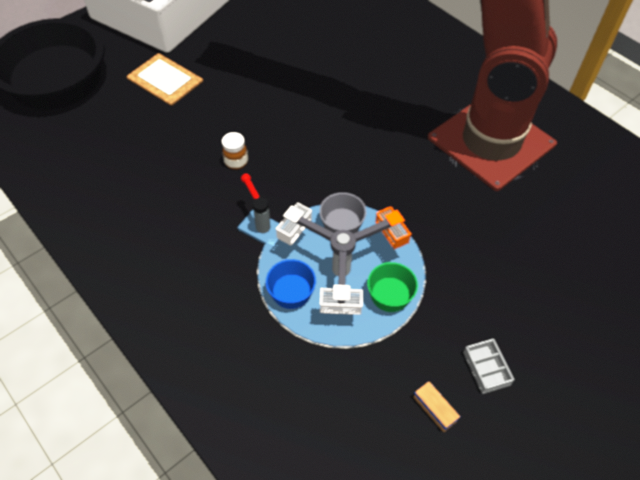

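View pics/side0.png

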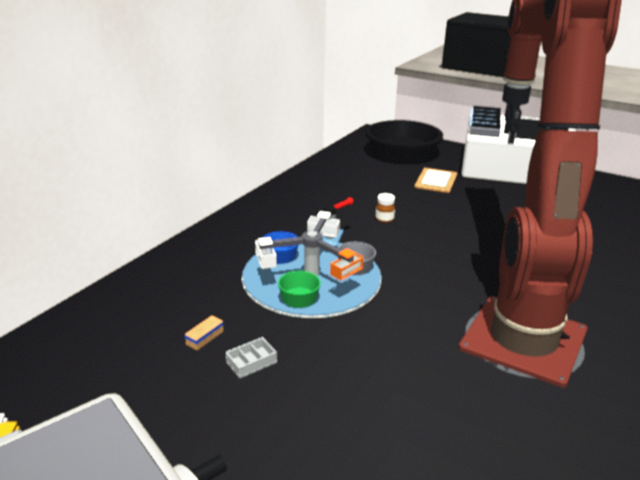

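The scene view shows the hub at (344,239), orange cap at about (392,216), blue dish at (291,283), lever boss at (261,205) and red ball at (246,178). The jar is close by at (235,150). The side view shows the same layout.

```bash
cat > h.py <<'E'
from rig import env
import cv2,numpy as np
def ray(c,u,v,z):
    d=c["pose"][:3,:3]@np.array([(u-c["cx"])/c["fx"],(v-c["cy"])/c["fy"],1]); o=c["pose"][:3,3]
    return o+d*(z-o[2])/d[2]
def proj(c,p):
    q=c["pose"][:3,:3].T@(np.array(p)-c["pose"][:3,3]); return c["fx"]*q[0]/q[2]+c["cx"],c["fy"]*q[1]/q[2]+c["cy"]
def mask(c,h0,h1,s=120,v=60):
    return cv2.inRange(cv2.cvtColor(c["img"],cv2.COLOR_RGB2HSV),(h0,s,v),(h1,255,255))
def blobs(m,n=1):
    return sorted(cv2.findContours(m,cv2.RETR_EXTERNAL,cv2.CHAIN_APPROX_NONE)[0],key=cv2.contourArea)[::-1][:n]
def polygon_plane(c,k,z): return np.array([ray(c,*p,z)[:2] for p in k[:,0].astype(float)],np.float32)
E
python3 - <<'E'
from h import *
for n in ("scene","side"):
    c=env.capture(n)
    # disc: light blue
    m=mask(c,95,112,60,100); k=blobs(m)[0]
    (x,y),r=cv2.minEnclosingCircle(polygon_plane(c,k,12)); print(n,"disc",x,y,r)
    for nm,a,b in(("blue",108,125),("green",45,80)):
        k=[q for q in blobs(mask(c,a,b,190,50),3)][0]
        P=polygon_plane(c,k,60); print(nm,cv2.minEnclosingCircle(P),cv2.boundingRect(k))
    for k in blobs(mask(c,0,4,200,120),6):
        print("red",cv2.boundingRect(k),cv2.contourArea(k))
    for k in blobs(mask(c,5,14,200,120),4):
        print("or",cv2.boundingRect(k),cv2.contourArea(k))
    cv2.imwrite(f"pics/{n}z.png",cv2.resize((c["img"][150:330,210:440] if n=="scene" else c["img"][180:320,230:410])[:,:,::-1],None,fx=3.3,fy=3.3,interpolation=cv2.INTER_CUBIC))
E
```

```text
scene disc 554.6425170898438 2.326021432876587 218.7448272705078
blue ((663.0513916015625, 18.657608032226562), 56.34954071044922) (266, 260, 49, 48)
green ((512.875732421875, 158.4788055419922), 55.39241409301758) (368, 264, 49, 47)
red (241, 173, 18, 26) 163.0
or (377, 206, 35, 42) 180.0
or (225, 149, 20, 9) 49.5
or (386, 217, 1, 1) 0.0
or (387, 219, 2, 2) 0.0
side disc 539.77978515625 42.438777923583984 181.2872772216797
blue ((600.7996215820312, 61.96781539916992), 46.16078567504883) (275, 246, 22, 17)
green ((491.4609375, 178.0788116455078), 70.6920166015625) (280, 272, 39, 34)
red (335, 198, 18, 11) 70.0
or (331, 264, 12, 15) 77.0
or (386, 206, 7, 4) 7.5
or (378, 205, 7, 5) 7.0
or (359, 258, 4, 3) 2.5
```

View pics/scenez.png

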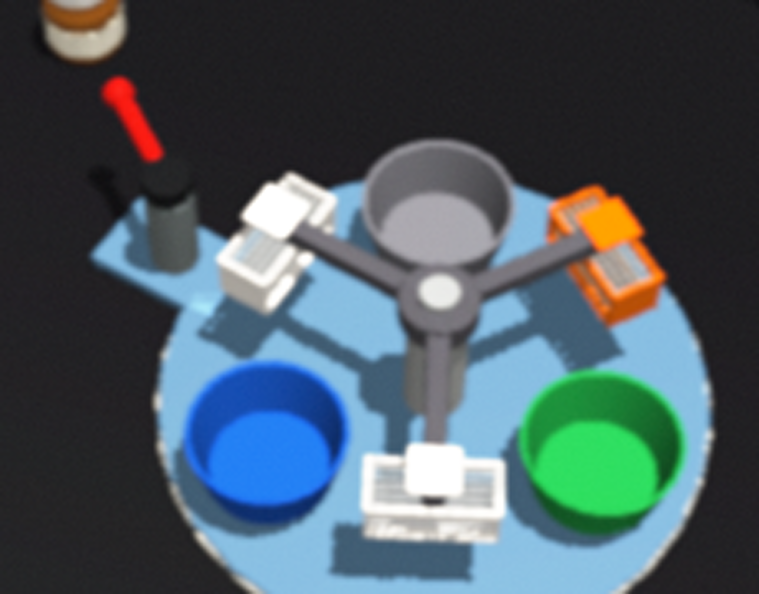

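The crop shows: hub cap (343.0,238.2), blue rim centre (290.9,280), green (392.1,283), grey (342.7,212.7), orange cap (395.5,217.9), ball (245.8,177.6), boss top (260.9,203.9), all in full-frame pixels.

Run:
```python
from h import *
c=env.capture("scene")
L=dict(hub=(343,238.2,130),blue=(290.9,280,60),green=(392.1,283,60),grey=(342.7,212.7,60),cap=(395.5,217.9,124),wcapA=(212/3.3+281.5-281.5+0,0,0),ball=(245.8,177.6,98),boss=(260.9,203.9,104),white1=(210+277/3.3,150+211/3.3,124),white2=(210+435/3.3,150+470/3.3,124),jar=(233,139,75))
del L["wcapA"]
H=None
for k,(u,v,z) in L.items():
    p=ray(c,u,v,z)
    if H is None:H=p
    d=p-H; print(k,p.round(1),"r",np.hypot(*d[:2]).round(1),"ang",np.degrees(np.arctan2(d[1],d[0])).round(1))
print(np.mean([ray(c,*L[k])[:2] for k in("blue","green","grey")],axis=0))
```

```text
hub [542.4  39.7 130. ] r 0.0 ang 0.0
blue [658.6  13.3  60. ] r 119.2 ang -12.8
green [506.7 153.4  60. ] r 119.1 ang 107.4
grey [464.  -44.6  60. ] r 115.2 ang -132.9
cap [423.8  69.8 124. ] r 122.4 ang 165.8
ball [ 581.5 -235.2   98. ] r 277.7 ang -81.9
boss [ 603.4 -152.2  104. ] r 201.4 ang -72.4
white1 [575.8 -74.2 124. ] r 118.7 ang -73.6
white2 [624.6 128.  124. ] r 120.6 ang 47.0
jar [ 523.5 -365.4   75. ] r 405.6 ang -92.7
[543.11333163  40.68174804]
```

```bash
cat >> h.py <<'E'
A=np.radians(22.6); TX=np.array([np.cos(A),np.sin(A),0]); TY=np.array([np.sin(A),-np.cos(A),0])
HUB=np.array([542.5,40.3,0])
def fr(frm,to): # fractions of full scale for a world shift
    d=np.array(to,float)-frm; return np.round([d@TX/600,d@TY/600,-d[2]/600],3)
def arc(a,r,z): a=np.radians(a); return HUB+[r*np.cos(a),r*np.sin(a),z]
def world(frm,f): f=np.array(f)*600; return np.array(frm)+f[0]*TX+f[1]*TY-[0,0,f[2]]
def cap(n="scene"):
    c=env.capture(n); ks=[k for k in blobs(mask(c,5,14,200,60),6)]
    return c
E
python3 - <<'E'
from h import *
R=cv2.Rodrigues(env.state()["ee_rot"])[0]; print(R.round(3))
p=np.array([249.98,-599.98,239.3]); q=np.array([400,-250,200.]); f=fr(p,q); q=world(p,f); print(f,q)
s=arc(136,70,170); f=fr(q,s); s=world(q,f); print(f,s, fr(q,arc(136,70,115)))
E
```

```text
[[ 0.923  0.385 -0.   ]
 [ 0.385 -0.923  0.001]
 [-0.    -0.001 -1.   ]]
[ 0.455 -0.442  0.066] [ 400.1012697  -250.23202734  199.7       ]
[ 0.359 -0.463  0.05 ] [492.20350983  89.01298348 169.7       ] [ 0.359 -0.463  0.141]
```

{"method": "play_rows", "body": {"rows": "0.455 -0.442 0.066 0 0 0 0;0.455 -0.442 0.066 0 0 0 0;0.455 -0.442 0.066 0 0 0 0;0.455 -0.442 0.066 0 0 0 0;0.455 -0.442 0.066 0 0 0 0;0.455 -0.442 0.066 0 0 0 0;0.455 -0.442 0.066 0 0 0 0;0.455 -0.442 0.066 0 0 0 0;0.455 -0.442 0.066 0 0 0 0;0.455 -0.442 0.066 0 0 0 0;0.455 -0.442 0.066 0 0 0 0"}}

```text
clock: 1.35
eef_pos: [399.5, -251.4, 199.8]
ee_rot: [3.081, 0.614, -0.0]
force: [0.4, -0.8, -0.2]
grip_width: -0.1
finger_force: 0.0
```

{"method": "play_rows", "body": {"rows": "0.359 -0.463 0.05 0 0 0 0;0.359 -0.463 0.05 0 0 0 0;0.359 -0.463 0.05 0 0 0 0;0.359 -0.463 0.05 0 0 0 0;0.359 -0.463 0.05 0 0 0 0;0.359 -0.463 0.05 0 0 0 0;0.359 -0.463 0.05 0 0 0 0;0.359 -0.463 0.05 0 0 0 0;0.359 -0.463 0.05 0 0 0 0;0.359 -0.463 0.05 0 0 0 0;0.359 -0.463 0.05 0 0 0 0"}}

```text
clock: 2.45
eef_pos: [492.2, 86.9, 169.7]
ee_rot: [3.081, 0.611, -0.0]
force: [-1.1, -1.1, 0.0]
grip_width: -0.4
finger_force: 0.0
```

Run:
```python
from h import *
s=env.state(); print(s["clock"],s["eef_pos"].round(1),s["ee_rot"],s["grip_width"],s["force"])
for n in("scene","wrist"):
    c=env.capture(n); cv2.imwrite(f"pics/{n}1.png",c["img"][:,:,::-1] if n=="wrist" else cv2.resize(c["img"][150:330,210:440][:,:,::-1],None,fx=3.3,fy=3.3))
```

```text
2.45 [492.2  86.9 169.7] [ 3.08106818e+00  6.10679715e-01 -2.40178532e-04] -0.35710674578162166 [-1.13851117 -1.06411311  0.01847683]
```

View pics/scene1.png

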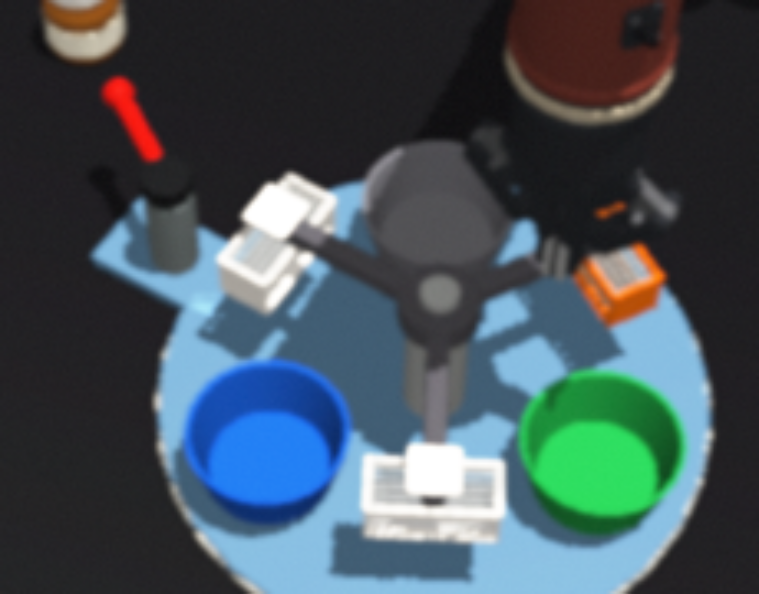

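View pics/wrist1.png

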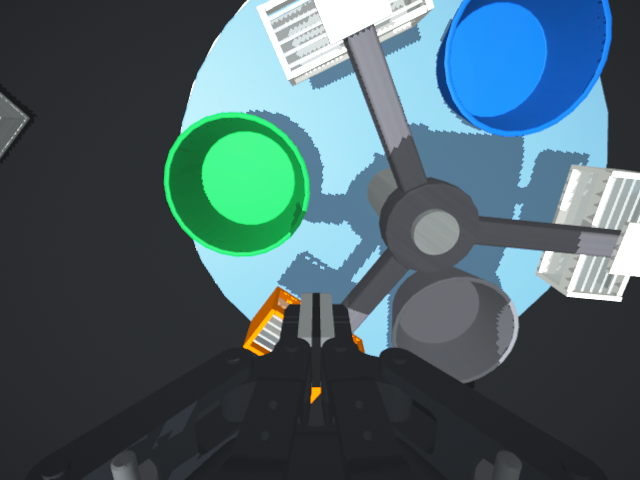

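The wrist view shows the shut fingertips at (316,300), clear of the orange arm on the green-dish side. The grey dish is on the other side, so the way down is free. Next I descend and print the arc rows.

```bash
cat >> h.py <<'E'
def rows(frm,pts):
    F=[fr(frm,p) for p in pts]; print(";".join("%g %g %g 0 0 0 0"%tuple(f+0.) for f in F)); w=world(frm,F[-1]); print("end",w.round(2)); return w
E
python3 - <<'E'
from h import *
p=np.array([492.2,89.01,169.7])
p=rows(p,[arc(136,70,z) for z in(160,150,140,130,120,115,115)]+[arc(a,70,115) for a in(137,139,141,143,145,147,149,151,153.5,156,158.5)])
p=rows(p,[arc(158.5+2.5*i,70,115) for i in range(1,21)])
p=rows(p,[arc(208.5+2.5*i,70,115) for i in range(1,21)])
E
```

```text
0 0 0.016 0 0 0 0;0 0 0.033 0 0 0 0;0 0 0.049 0 0 0 0;0 0 0.066 0 0 0 0;0 0 0.083 0 0 0 0;0 0 0.091 0 0 0 0;0 0 0.091 0 0 0 0;-0.002 0.001 0.091 0 0 0 0;-0.006 0.003 0.091 0 0 0 0;-0.009 0.005 0.091 0 0 0 0;-0.013 0.007 0.091 0 0 0 0;-0.016 0.009 0.091 0 0 0 0;-0.02 0.011 0.091 0 0 0 0;-0.023 0.013 0.091 0 0 0 0;-0.026 0.016 0.091 0 0 0 0;-0.03 0.019 0.091 0 0 0 0;-0.034 0.022 0.091 0 0 0 0;-0.038 0.026 0.091 0 0 0 0
end [477.15  65.85 115.1 ]
-0.003 0.004 0 0 0 0 0;-0.006 0.008 0 0 0 0 0;-0.009 0.012 0 0 0 0 0;-0.012 0.016 0 0 0 0 0;-0.015 0.02 0 0 0 0 0;-0.018 0.024 0 0 0 0 0;-0.02 0.029 0 0 0 0 0;-0.022 0.034 0 0 0 0 0;-0.024 0.038 0 0 0 0 0;-0.026 0.043 0 0 0 0 0;-0.028 0.048 0 0 0 0 0;-0.029 0.053 0 0 0 0 0;-0.03 0.058 0 0 0 0 0;-0.031 0.063 0 0 0 0 0;-0.032 0.068 0 0 0 0 0;-0.032 0.073 0 0 0 0 0;-0.032 0.078 0 0 0 0 0;-0.032 0.083 0 0 0 0 0;-0.032 0.088 0 0 0 0 0;-0.032 0.093 0 0 0 0 0
end [480.86   6.95 115.1 ]
0.001 0.005 0 0 0 0 0;0.002 0.01 0 0 0 0 0;0.003 0.015 0 0 0 0 0;0.004 0.02 0 0 0 0 0;0.005 0.025 0 0 0 0 0;0.007 0.03 0 0 0 0 0;0.009 0.034 0 0 0 0 0;0.011 0.039 0 0 0 0 0;0.014 0.044 0 0 0 0 0;0.016 0.048 0 0 0 0 0;0.019 0.052 0 0 0 0 0;0.022 0.057 0 0 0 0 0;0.025 0.061 0 0 0 0 0;0.028 0.065 0 0 0 0 0;0.031 0.068 0 0 0 0 0;0.035 0.072 0 0 0 0 0;0.039 0.075 0 0 0 0 0;0.043 0.079 0 0 0 0 0;0.047 0.082 0 0 0 0 0;0.051 0.085 0 0 0 0 0
end [528.71 -28.37 115.1 ]
```

{"method": "play_rows", "body": {"rows": "0 0 0.016 0 0 0 0;0 0 0.033 0 0 0 0;0 0 0.049 0 0 0 0;0 0 0.066 0 0 0 0;0 0 0.083 0 0 0 0;0 0 0.091 0 0 0 0;0 0 0.091 0 0 0 0;-0.002 0.001 0.091 0 0 0 0;-0.006 0.003 0.091 0 0 0 0;-0.009 0.005 0.091 0 0 0 0;-0.013 0.007 0.091 0 0 0 0;-0.016 0.009 0.091 0 0 0 0;-0.02 0.011 0.091 0 0 0 0;-0.023 0.013 0.091 0 0 0 0;-0.026 0.016 0.091 0 0 0 0;-0.03 0.019 0.091 0 0 0 0;-0.034 0.022 0.091 0 0 0 0;-0.038 0.026 0.091 0 0 0 0"}}

```text
clock: 4.35
eef_pos: [477.4, 66.2, 115.5]
ee_rot: [-3.08, -0.617, -0.002]
force: [3.8, 3.3, 0.2]
grip_width: 0.3
finger_force: 2.0
```

Run:
```python
from h import *
c=env.capture("wrist"); cv2.imwrite("pics/wrist2.png",c["img"][:,:,::-1]); s=env.state(); print(s["clock"],s["force"])
```

```text
4.4 [0.25567668 0.96669105 0.57186252]
```

View pics/wrist2.png

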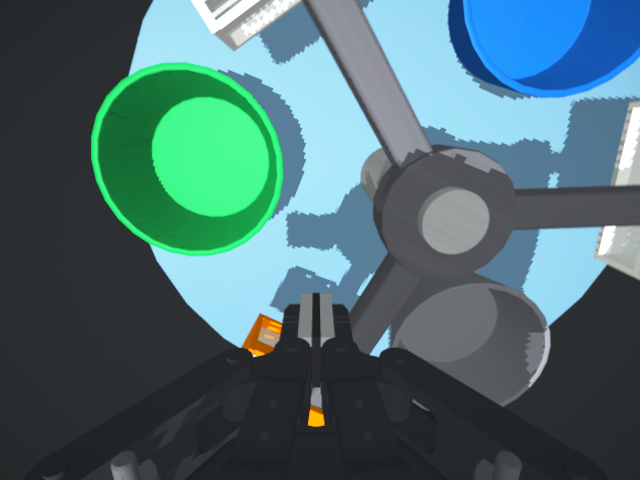

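The fingertip at (316,300) now touches the orange arm at about (365,310), with a light force. I'll go on along the arc.

{"method": "play_rows", "body": {"rows": "-0.003 0.004 0 0 0 0 0;-0.006 0.008 0 0 0 0 0;-0.009 0.012 0 0 0 0 0;-0.012 0.016 0 0 0 0 0;-0.015 0.02 0 0 0 0 0;-0.018 0.024 0 0 0 0 0;-0.02 0.029 0 0 0 0 0;-0.022 0.034 0 0 0 0 0;-0.024 0.038 0 0 0 0 0;-0.026 0.043 0 0 0 0 0;-0.028 0.048 0 0 0 0 0;-0.029 0.053 0 0 0 0 0;-0.03 0.058 0 0 0 0 0;-0.031 0.063 0 0 0 0 0;-0.032 0.068 0 0 0 0 0;-0.032 0.073 0 0 0 0 0;-0.032 0.078 0 0 0 0 0;-0.032 0.083 0 0 0 0 0;-0.032 0.088 0 0 0 0 0;-0.032 0.093 0 0 0 0 0"}}

```text
clock: 6.4
eef_pos: [480.6, 6.8, 115.1]
ee_rot: [-3.081, -0.616, 0.001]
force: [-0.7, 4.2, 1.1]
grip_width: 0.2
finger_force: 1.8
```

{"method": "play_rows", "body": {"rows": "0.001 0.005 0 0 0 0 0;0.002 0.01 0 0 0 0 0;0.003 0.015 0 0 0 0 0;0.004 0.02 0 0 0 0 0;0.005 0.025 0 0 0 0 0;0.007 0.03 0 0 0 0 0;0.009 0.034 0 0 0 0 0;0.011 0.039 0 0 0 0 0;0.014 0.044 0 0 0 0 0;0.016 0.048 0 0 0 0 0;0.019 0.052 0 0 0 0 0;0.022 0.057 0 0 0 0 0;0.025 0.061 0 0 0 0 0;0.028 0.065 0 0 0 0 0;0.031 0.068 0 0 0 0 0;0.035 0.072 0 0 0 0 0;0.039 0.075 0 0 0 0 0;0.043 0.079 0 0 0 0 0;0.047 0.082 0 0 0 0 0;0.051 0.085 0 0 0 0 0"}}

```text
clock: 8.4
eef_pos: [528.7, -28.5, 115.0]
ee_rot: [3.081, 0.616, -0.0]
force: [-3.3, 2.6, -0.5]
grip_width: -0.4
finger_force: 1.7
```

```bash
cat >> h.py <<'E'
def caps():
    # cap colour blobs at z=124 in both views; angle of orange about the hub
    for n in("scene","side","wrist"):
        c=env.capture(n); m=mask(c,5,16,190,150)
        for k in blobs(m,2):
            if cv2.contourArea(k)<15: continue
            P=polygon_plane(c,k,124).astype(float); r=np.hypot(*(P-HUB[:2]).T); P=P[r<139]
            if len(P)==0: continue
            q=P.mean(0); d=q-HUB[:2]; print(n,cv2.boundingRect(k),q.round(1),np.hypot(*d).round(1),np.degrees(np.arctan2(d[1],d[0])).round(1))
E
python3 - <<'E'
from h import *
print(env.state()["clock"]);caps()
p=np.array([528.71,-28.37,115.1])
p=rows(p,[arc(258.5+2.5*i,70,115) for i in range(1,21)])
E
```

```text
8.4
scene (283, 200, 27, 35) [581.4 -61.8] 109.3 -69.2
side (340, 223, 7, 16) [483.7 -24.3] 87.3 -132.3
wrist (385, 197, 126, 173) [573.4 -65. ] 109.7 -73.7
wrist (365, 313, 30, 44) [538.4 -53. ] 93.4 -92.5
0.004 0.003 0 0 0 0 0;0.008 0.005 0 0 0 0 0;0.013 0.007 0 0 0 0 0;0.018 0.01 0 0 0 0 0;0.022 0.012 0 0 0 0 0;0.027 0.013 0 0 0 0 0;0.032 0.015 0 0 0 0 0;0.037 0.016 0 0 0 0 0;0.042 0.017 0 0 0 0 0;0.047 0.018 0 0 0 0 0;0.052 0.019 0 0 0 0 0;0.057 0.02 0 0 0 0 0;0.062 0.02 0 0 0 0 0;0.067 0.02 0 0 0 0 0;0.072 0.02 0 0 0 0 0;0.077 0.019 0 0 0 0 0;0.082 0.019 0 0 0 0 0;0.087 0.018 0 0 0 0 0;0.092 0.017 0 0 0 0 0;0.097 0.015 0 0 0 0 0
end [585.9  -14.31 115.1 ]
```

{"method": "play_rows", "body": {"rows": "0.004 0.003 0 0 0 0 0;0.008 0.005 0 0 0 0 0;0.013 0.007 0 0 0 0 0;0.018 0.01 0 0 0 0 0;0.022 0.012 0 0 0 0 0;0.027 0.013 0 0 0 0 0;0.032 0.015 0 0 0 0 0;0.037 0.016 0 0 0 0 0;0.042 0.017 0 0 0 0 0;0.047 0.018 0 0 0 0 0;0.052 0.019 0 0 0 0 0;0.057 0.02 0 0 0 0 0;0.062 0.02 0 0 0 0 0;0.067 0.02 0 0 0 0 0;0.072 0.02 0 0 0 0 0;0.077 0.019 0 0 0 0 0;0.082 0.019 0 0 0 0 0;0.087 0.018 0 0 0 0 0;0.092 0.017 0 0 0 0 0;0.097 0.015 0 0 0 0 0"}}

```text
clock: 10.55
eef_pos: [585.9, -14.3, 115.1]
ee_rot: [3.081, 0.616, -0.0]
force: [-5.1, -1.7, -0.3]
grip_width: 0.1
finger_force: 2.1
```

Run:
```python
from h import *
caps(); c=env.capture("scene"); cv2.imwrite("pics/scene3.png",cv2.resize(c["img"][180:340,230:440][:,:,::-1],None,fx=3.5,fy=3.5,interpolation=cv2.INTER_CUBIC))
```

```text
scene (275, 238, 17, 15) [641.6 -28. ] 120.4 -34.6
scene (276, 260, 18, 16) [664.3  20.3] 123.5 -9.3
side (287, 213, 14, 7) [636.8 -19.6] 111.8 -32.4
side (277, 220, 9, 16) [635.5  43.4] 93.1 1.9
wrist (325, 115, 147, 185) [651.  -12.9] 120.9 -26.1
wrist (307, 105, 69, 49) [663.9   9.8] 125.2 -14.1
```

View pics/scene3.png

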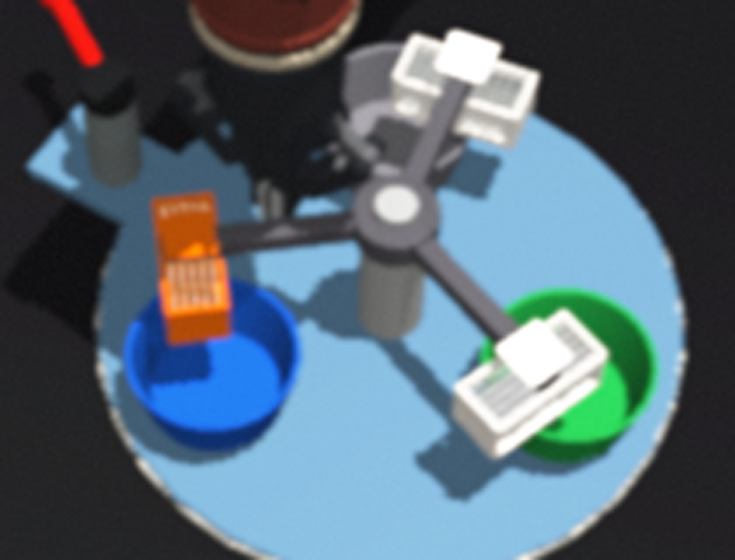

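The orange rack is coming up to the blue dish, with its cap at about (284,250). The white caps are clear to see at (363.7,196.6) and (383.4,280.6) full-frame, so they give the angle.

Run:
```python
from h import *
c=env.capture("scene")
for u,v,o in((363.7,196.6,120),(383.4,280.6,-120),(283.7,249.7,0)):
    d=ray(c,u,v,124)[:2]-HUB[:2]; print(np.hypot(*d),np.degrees(np.arctan2(d[1],d[0]))+o)
p=np.array([585.9,-14.31,115.1])
for e in(8,10,12,14,16,18,20): print(e,fr(p,arc(308.5+e,70,115)))
```

```text
119.65607947924018 -33.34066778385076
120.6379134610345 -31.930264353969676
120.69521823601303 -29.675270437850493
8 [ 0.015 -0.005  0.   ]
10 [ 0.019 -0.007  0.   ]
12 [ 0.023 -0.009  0.   ]
14 [ 0.026 -0.011  0.   ]
16 [ 0.03  -0.013  0.   ]
18 [ 0.033 -0.015  0.   ]
20 [ 0.037 -0.017  0.   ]
```

{"method": "play_rows", "body": {"rows": "0.004 -0.001 0 0 0 0 0;0.008 -0.002 0 0 0 0 0;0.012 -0.004 0 0 0 0 0;0.015 -0.005 0 0 0 0 0;0.019 -0.007 0 0 0 0 0;0.023 -0.009 0 0 0 0 0;0.026 -0.011 0 0 0 0 0;0.028 -0.012 0 0 0 0 0;0.03 -0.013 0 0 0 0 0;0.031 -0.014 0 0 0 0 0;0.031 -0.014 0 0 0 0 0;0.031 -0.014 0 0 0 0 0"}}

```text
clock: 12.0
eef_pos: [599.9, 0.9, 115.2]
ee_rot: [-3.08, -0.616, -0.001]
force: [-1.0, -1.3, -0.1]
grip_width: -0.2
finger_force: 0.7
```

```bash
cat >> h.py <<'E'
def wcaps():
    c=env.capture("scene"); g=c["img"].min(2); m=((g>225)*255).astype(np.uint8)
    for k in blobs(m,5):
        x,y,w,h=cv2.boundingRect(k); u,v=k[:,0].mean(0)
        d=ray(c,u,v,124)[:2]-HUB[:2]; r=np.hypot(*d)
        if 100<r<140: print(r.round(1),np.degrees(np.arctan2(d[1],d[0])).round(1),(x,y,w,h))
    return c
E
python3 - <<'E'
from h import *
c=wcaps(); cv2.imwrite("pics/scene4.png",cv2.resize(c["img"][180:340,230:440][:,:,::-1],None,fx=3.5,fy=3.5,interpolation=cv2.INTER_CUBIC))
E
```

```text
(no output)
```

View pics/scene4.png

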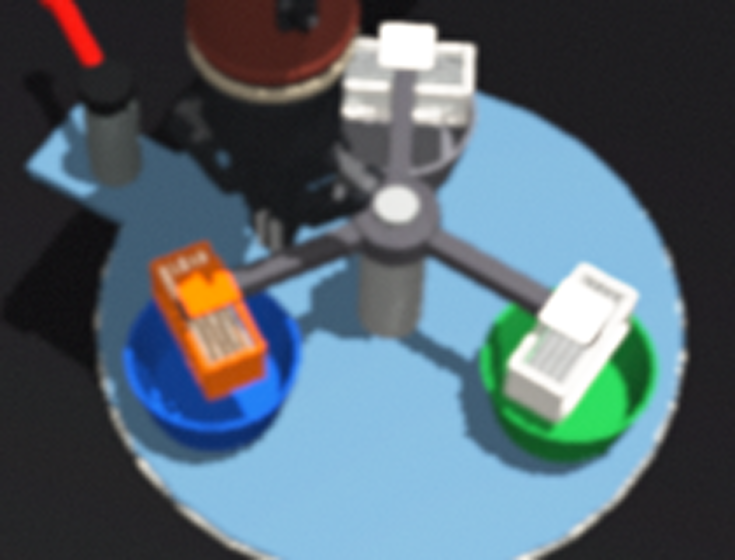

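The caps are now at full-frame (346.3,193.1) white, (394.3,269.1) white and (289.1,263.1) orange, almost over the dishes.

Run:
```python
from h import *
c=env.capture("scene")
for u,v,o in((346.3,193.1,120),(394.3,269.1,-120),(289.1,263.1,0)):
    p=ray(c,u,v,124)[:2];d=p-HUB[:2]; print(p,np.hypot(*d),np.degrees(np.arctan2(d[1],d[0]))+o)
p=world([585.9,-14.31,115.1],[.031,-.014,0]);print(p)
for e in(17,18,19,20,21,22,23): print(e,fr(p,arc(308.5+e,70,115)))
```

```text
[457.0888672  -44.21216272] 120.15559601553956 -15.303117416977642
[512.41199702 156.0900681 ] 119.63539523668976 -15.43385569154107
[659.07522424  11.79780261] 120.00899200823399 -13.739065541749799
[5.99843629e+02 5.92858825e-01 1.15100000e+02]
17 [0.001 0.    0.   ]
18 [ 0.002 -0.001  0.   ]
19 [ 0.004 -0.002  0.   ]
20 [ 0.006 -0.003  0.   ]
21 [ 0.007 -0.005  0.   ]
22 [ 0.009 -0.006  0.   ]
23 [ 0.01  -0.007  0.   ]
```

{"method": "play_rows", "body": {"rows": "0.002 -0.001 0 0 0 0 0;0.003 -0.0015 0 0 0 0 0;0.004 -0.002 0 0 0 0 0;0.004 -0.002 0 0 0 0 0;0.004 -0.002 0 0 0 0 0;0 0.001 0 0 0 0 0;-0.01 0.008 0 0 0 0 0;-0.02 0.015 0 0 0 0 0;-0.03 0.02 0 0 0 0 0;-0.03 0.02 -0.03 0 0 0 0;-0.03 0.02 -0.07 0 0 0 0;-0.03 0.02 -0.1 0 0 0 0;-0.03 0.02 -0.1 0 0 0 0"}}

```text
clock: 13.4
eef_pos: [588.9, -17.6, 178.0]
ee_rot: [3.08, 0.615, 0.007]
force: [1.0, -0.3, 0.8]
grip_width: -0.2
finger_force: 0.0
```

Run:
```python
from h import *
c=env.capture("scene"); cv2.imwrite("pics/scene5.png",cv2.resize(c["img"][165:340,230:440][:,:,::-1],None,fx=3.4,fy=3.4,interpolation=cv2.INTER_CUBIC))
w=env.capture("wrist"); print(np.round(proj(w,[581.5,-235,98]),0),np.round(proj(w,[603,-155,104]),0))
p=world(world([585.9,-14.31,115.1],[.031,-.014,0]),[-.03,.02,-.1]); print(p,env.state()["eef_pos"])
```

```text
[583. 367.] [511. 312.]
[587.83738929 -17.40297959 175.1       ] [587.54036483 -17.68008349 175.08686082]
```

View pics/scene5.png

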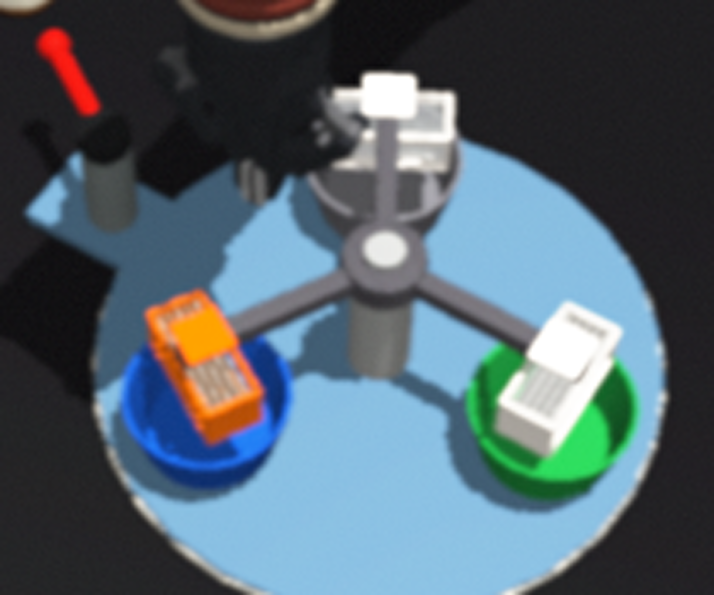

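The orange cap is at (289.4,262.9) and the white caps are at (344.4,193.5) and (395,269.1). The lever is untouched, with its ball at (245.9,177.6) and the boss at (261,206).

Run:
```python
from h import *
c=env.capture("scene")
for u,v,o in((344.4,193.5,120),(395,269.1,-120),(289.4,262.9,0)):
    p=ray(c,u,v,124)[:2];d=p-HUB[:2]; print(p,np.hypot(*d),np.degrees(np.arctan2(d[1],d[0]))+o)
# lever plan
piv=HUB+205*np.array([np.cos(np.radians(-72.6)),np.sin(np.radians(-72.6)),0]); print(piv)
p=np.array([587.8,-17.4,175.1])
def L(a,r,z,off): 
    a=np.radians(a); return piv+[r*np.cos(a)+off*np.sin(a),r*np.sin(a)-off*np.cos(a),z]
# finger centre on the clockwise side
for a,o in((-106.6,45),):
    s=L(a,58,175,o); print("start",s, fr(p,s))
q=world(p,fr(p,L(-106.6,58,175,45)))
q=rows(q,[L(-106.6,58,z,45) for z in(160,145,130,115,100,97,97)]+[L(-106.6,58,97,o) for o in(42,39,36,33,30,27,24)])
a=np.arange(-104.6,-36,4); 
q=rows(q,[L(x,58,97,23) for x in a])
q=rows(q,[L(x,58,97,23) for x in (-38,-37,-36,-35,-34)])
```

```text
[460.85684326 -46.03369687] 118.8238707401127 -13.400503821303346
[511.37730665 156.98010781] 120.75955283574098 -15.064916235926304
[658.33755441  11.82396866] 119.28630840479666 -13.811007921985446
[ 603.80336241 -155.31926735    0.        ]
start [ 544.10892125 -198.04600013  175.        ] [-0.183  0.25   0.   ]
0 0 0.025 0 0 0 0;0 0 0.05 0 0 0 0;0 0 0.075 0 0 0 0;0 0 0.1 0 0 0 0;0 0 0.125 0 0 0 0;0 0 0.13 0 0 0 0;0 0 0.13 0 0 0 0;0.004 0.003 0.13 0 0 0 0;0.008 0.006 0.13 0 0 0 0;0.012 0.009 0.13 0 0 0 0;0.016 0.013 0.13 0 0 0 0;0.019 0.016 0.13 0 0 0 0;0.023 0.019 0.13 0 0 0 0;0.027 0.022 0.13 0 0 0 0
end [ 564.1  -204.04   97.1 ]
0.003 0.004 0 0 0 0 0;0.007 0.01 0 0 0 0 0;0.012 0.016 0 0 0 0 0;0.016 0.022 0 0 0 0 0;0.022 0.027 0 0 0 0 0;0.027 0.031 0 0 0 0 0;0.033 0.036 0 0 0 0 0;0.039 0.04 0 0 0 0 0;0.045 0.043 0 0 0 0 0;0.052 0.046 0 0 0 0 0;0.059 0.049 0 0 0 0 0;0.066 0.051 0 0 0 0 0;0.073 0.053 0 0 0 0 0;0.08 0.054 0 0 0 0 0;0.087 0.054 0 0 0 0 0;0.094 0.054 0 0 0 0 0;0.102 0.054 0 0 0 0 0;0.109 0.053 0 0 0 0 0
end [ 636.7  -208.26   97.1 ]
-0.003 0 0 0 0 0 0;-0.001 0 0 0 0 0 0;0.001 0 0 0 0 0 0;0.003 0 0 0 0 0 0;0.004 -0.001 0 0 0 0 0
end [ 638.69 -206.79   97.1 ]
```

{"method": "play_rows", "body": {"rows": "-0.06 0.08 0 0 0 0 0;-0.12 0.16 0 0 0 0 0;-0.183 0.25 0 0 0 0 0;-0.183 0.25 0 0 0 0 0;-0.183 0.25 0 0 0 0 0;-0.183 0.25 0 0 0 0 0"}}

```text
clock: 14.15
eef_pos: [543.1, -198.7, 173.9]
ee_rot: [-3.08, -0.612, 0.002]
force: [0.1, 1.3, -0.4]
grip_width: -0.2
finger_force: 0.0
```

{"method": "play_rows", "body": {"rows": "0 0 0.025 0 0 0 0;0 0 0.05 0 0 0 0;0 0 0.075 0 0 0 0;0 0 0.1 0 0 0 0;0 0 0.125 0 0 0 0;0 0 0.13 0 0 0 0;0 0 0.13 0 0 0 0;0.004 0.003 0.13 0 0 0 0;0.008 0.006 0.13 0 0 0 0;0.012 0.009 0.13 0 0 0 0;0.016 0.013 0.13 0 0 0 0;0.019 0.016 0.13 0 0 0 0;0.023 0.019 0.13 0 0 0 0;0.027 0.022 0.13 0 0 0 0"}}

```text
clock: 15.55
eef_pos: [564.2, -204.0, 97.1]
ee_rot: [-3.081, -0.616, 0.0]
force: [0.4, 0.3, 0.1]
grip_width: 0.5
finger_force: 0.0
```

{"method": "play_rows", "body": {"rows": "0.003 0.004 0 0 0 0 0;0.007 0.01 0 0 0 0 0;0.012 0.016 0 0 0 0 0;0.016 0.022 0 0 0 0 0;0.022 0.027 0 0 0 0 0;0.027 0.031 0 0 0 0 0;0.033 0.036 0 0 0 0 0;0.039 0.04 0 0 0 0 0;0.045 0.043 0 0 0 0 0;0.052 0.046 0 0 0 0 0;0.059 0.049 0 0 0 0 0;0.066 0.051 0 0 0 0 0;0.073 0.053 0 0 0 0 0"}}

```text
clock: 16.85
eef_pos: [617.0, -216.5, 97.2]
ee_rot: [3.08, 0.616, -0.0]
force: [-2.3, 0.1, 0.2]
grip_width: -0.4
finger_force: 1.1
```

```bash
cat >> h.py <<'E'
def red():
    piv=np.array([603.8,-155.3])
    for n in("scene","side"):
        c=env.capture(n)
        for k in blobs(mask(c,0,4,200,120),2):
            if cv2.contourArea(k)<8: continue
            P=polygon_plane(c,k,98); d=P-piv; i=np.hypot(*d.T).argmax(); m=P.mean(0)-piv
            print(n,cv2.boundingRect(k),P[i],np.hypot(*d[i]).round(1),"ang",np.degrees(np.arctan2(m[1],m[0])).round(1))
E
python3 - <<'E'
from h import *
red()
E
```

```text
scene (222, 191, 31, 14) [ 646.57306 -234.34904] 89.9 ang -62.0
side (327, 194, 4, 11) [ 653.83026 -239.20972] 97.7 ang -59.0
```

Run:
```python
from h import *
piv=np.array([603.8,-155.32,0])
def L(a,r,z,off): 
    a=np.radians(a); return piv+[r*np.cos(a)+off*np.sin(a),r*np.sin(a)-off*np.cos(a),z]
q=world([564.1,-204.04,97.1],[.073,.053,0])
q=rows(q,[L(x,58,97,23) for x in(-54,-51,-48,-45,-43,-41,-39.5,-38.5)])
q=rows(q,[L(x,58,97,23) for x in(-37.5,-36.5,-35.5,-34.5,-33.5,-32.5,-31.5,-30.5)])
```

```text
0.004 0 0 0 0 0 0;0.01 0.001 0 0 0 0 0;0.015 0.001 0 0 0 0 0;0.021 0.001 0 0 0 0 0;0.024 0.001 0 0 0 0 0;0.028 0.001 0 0 0 0 0;0.031 0.001 0 0 0 0 0;0.032 0.001 0 0 0 0 0
end [ 634.71 -209.74   97.1 ]
0.002 -0.001 0 0 0 0 0;0.004 -0.001 0 0 0 0 0;0.006 -0.001 0 0 0 0 0;0.008 -0.002 0 0 0 0 0;0.009 -0.002 0 0 0 0 0;0.011 -0.002 0 0 0 0 0;0.013 -0.003 0 0 0 0 0;0.015 -0.003 0 0 0 0 0
end [ 642.33 -204.62   97.1 ]
```

{"method": "play_rows", "body": {"rows": "0.004 0 0 0 0 0 0;0.01 0.001 0 0 0 0 0;0.015 0.001 0 0 0 0 0;0.021 0.001 0 0 0 0 0;0.024 0.001 0 0 0 0 0;0.028 0.001 0 0 0 0 0;0.031 0.001 0 0 0 0 0;0.032 0.001 0 0 0 0 0"}}

```text
clock: 17.75
eef_pos: [634.9, -209.5, 97.1]
ee_rot: [-3.081, -0.616, -0.0]
force: [-1.9, -0.1, -0.4]
grip_width: 0.3
finger_force: 0.7
```

{"method": "play_rows", "body": {"rows": "0.002 -0.001 0 0 0 0 0;0.003 -0.001 0 0 0 0 0;0.004 -0.001 0 0 0 0 0"}}

```text
clock: 18.05
eef_pos: [636.6, -208.1, 97.1]
ee_rot: [-3.081, -0.616, 0.0]
force: [-1.6, -0.6, 0.1]
grip_width: 0.1
finger_force: 0.7
```

Run:
```python
from h import *
red(); s=env.state(); print(s["eef_pos"],s["force"])
```

```text
scene (219, 201, 34, 8) [ 667.4324  -216.43114] 88.2 ang -41.8
side (318, 195, 9, 11) [ 675.0207  -217.14491] 94.3 ang -39.2
[ 636.72139931 -208.07913769   97.17022561] [-1.59660685 -0.21426191  0.57567132]
```

{"method": "play_rows", "body": {"rows": "0.001 0 0 0 0 0 0;0.002 0 0 0 0 0 0;0.003 -0.001 0 0 0 0 0;0.004 -0.001 0 0 0 0 0"}}

```text
clock: 18.55
eef_pos: [638.2, -207.2, 97.1]
ee_rot: [3.08, 0.615, -0.001]
force: [-4.9, -1.6, 1.6]
grip_width: 0.2
finger_force: 2.3
```

{"method": "play_rows", "body": {"rows": "0.001 0 0 0 0 0 0;0.002 0 0 0 0 0 0"}}

```text
clock: 18.75
eef_pos: [638.5, -207.2, 96.9]
ee_rot: [3.081, 0.615, -0.004]
force: [-7.5, -2.8, 4.7]
grip_width: -0.4
finger_force: 3.8
```

The force is rising while the tip stands still, so the lever is at its stop. I'll back off and lift.

{"method": "play_rows", "body": {"rows": "-0.005 0.003 0 0 0 0 0;-0.015 0.009 0 0 0 0 0;-0.03 0.018 0 0 0 0 0;-0.045 0.026 0 0 0 0 0;-0.045 0.026 -0.05 0 0 0 0;-0.045 0.026 -0.12 0 0 0 0;-0.1 0.15 -0.18 0 0 0 0;-0.15 0.25 -0.18 0 0 0 0;-0.15 0.25 -0.18 0 0 0 0;-0.15 0.25 -0.18 0 0 0 0;-0.15 0.25 -0.18 0 0 0 0;-0.15 0.25 -0.18 0 0 0 0"}}

```text
clock: 19.95
eef_pos: [614.4, -378.1, 204.8]
ee_rot: [-3.079, -0.617, -0.0]
force: [0.6, 0.4, -0.2]
grip_width: -0.3
finger_force: 0.0
```

Run:
```python
from h import *
red(); c=env.capture("scene"); cv2.imwrite("pics/scene6.png",cv2.resize(c["img"][120:340,200:440][:,:,::-1],None,fx=2.7,fy=2.7,interpolation=cv2.INTER_CUBIC))
```

```text
scene (218, 201, 36, 9) [ 669.0551  -217.82516] 90.4 ang -41.3
side (317, 194, 12, 12) [ 678.6098  -223.05295] 100.9 ang -40.0
```

View pics/scene6.png

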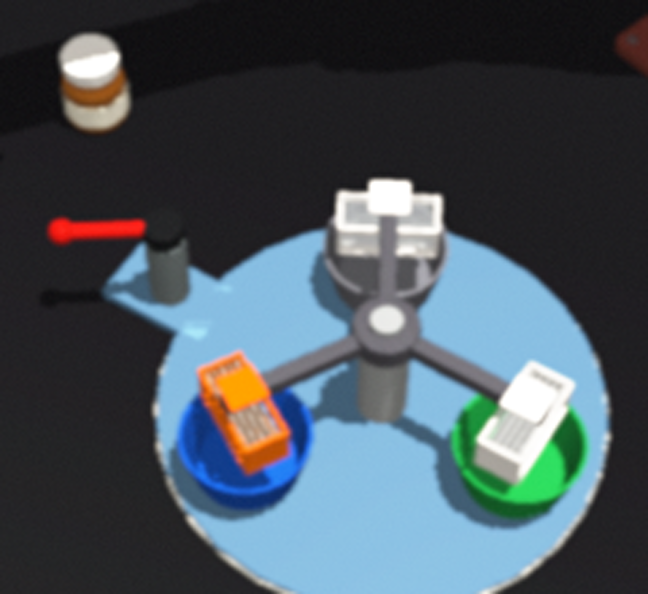

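The ball is at (222.6,205.2), the jar is in place, and the orange cap is at (290.7,264.4) over the blue dish. The white caps are at (344.4,193) and (396.7,265.6).

Run:
```python
from h import *
c=env.capture("scene")
for u,v,o in((344.4,193,120),(396.7,265.6,-120),(290.7,264.4,0)):
    p=ray(c,u,v,124)[:2];d=p-HUB[:2]; print(p,np.hypot(*d),np.degrees(np.arctan2(d[1],d[0]))+o)
for u,v in((222.6,205.2),):
    p=ray(c,u,v,98);d=p-[603.8,-155.3,98]; print(p,np.hypot(*d[:2]),np.degrees(np.arctan2(d[1],d[0])))
for a in(-41,-39.5,-38,-36.5): print(a,proj(c,[603.8+80*np.cos(np.radians(a)),-155.3+80*np.sin(np.radians(a)),98]))
```

```text
[459.95725606 -47.02962725] 120.16558730993899 -13.385872600401967
[503.21563911 153.4418853 ] 119.76788893814293 -10.852321672004635
[658.59804811  16.15607142] 118.58198034747444 -11.747871202765678
[ 665.06308949 -206.61824747   98.        ] 79.91701105634112 -39.95189572817148
-41 (np.float64(222.61573934143377), np.float64(204.653665623681))
-39.5 (np.float64(222.541363433311), np.float64(205.43628543126687))
-38 (np.float64(222.49261533952512), np.float64(206.21984897774328))
-36.5 (np.float64(222.4695955452708), np.float64(207.00381870876947))
```

Run:
```python
from h import *
c=env.capture("scene"); im=c["img"].astype(float); w=np.clip(im[190:220,210:262,0]-np.maximum(im[190:220,210:262,1],im[190:220,210:262,2])-40,0,None)
us=np.arange(210,262); W=w.sum(0); vs=(w*np.arange(190,220)[:,None]).sum(0)/np.maximum(W,1)
ok=W>150; print(us[ok][[0,-1]],np.round(vs[ok],2).tolist())
P=np.array([ray(c,u,v,98)[:2] for u,v in zip(us[ok][2:-2],vs[ok][2:-2])],np.float32)
l=cv2.fitLine(P,cv2.DIST_L2,0,.01,.01).ravel(); print(np.degrees(np.arctan2(l[1],l[0])))
b=(us>=217)&(us<=227); print("ball",(us[b]*W[b]).sum()/W[b].sum(),(vs[b]*W[b]).sum()/W[b].sum())
for a in(-41,-37.85):
    f=lambda r:proj(c,[603.8+r*np.cos(np.radians(a)),-155.3+r*np.sin(np.radians(a)),98]); print(a,np.round([f(80),f(25)],2).tolist())
```

```text
[218 253] [204.9, 204.86, 204.86, 204.92, 204.9, 204.89, 204.9, 204.92, 204.96, 204.87, 204.84, 204.82, 204.79, 204.76, 204.73, 204.71, 204.7, 204.66, 204.62, 204.59, 204.56, 204.52, 204.48, 204.43, 204.34, 204.28, 204.27, 204.22, 204.16, 204.14, 204.1, 204.01, 203.94, 203.9, 203.8, 203.53]
-38.24462
ball 222.67968167122606 204.89844980518941
-41 [[222.62, 204.65], [248.36, 204.77]]
-37.85 [[222.49, 206.3], [248.33, 205.29]]
```

The fitted rod direction is −38.2°, against −37.9° expected at the stop, so the lever is locked. The rack is within about 3 mm of the dish centre.

```bash
python3 -c "
from rig import env
print(env.hand_in())"
```

```text
the job is handed in; nothing more can be done
None
```

The job is handed in: the orange rack hangs over the blue dish, about 3 mm off centre by the camera, and the red lever stands at its locked stop; the robot only pushed and stayed clear of the jar, slide box and mould tray, though only the jar was checked in the last picture.

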